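# Confirm a pick at the parts counter

## Robot

A 7-joint arm with a two-finger parallel gripper is mounted at the origin on the work surface. World frame = base frame: x ahead of the robot, y to its left, z up, the work surface at z = 0. Lengths are in m, angles in rad, forces in N, time in s.
With the tool pointing down it reaches from about 0.4 to 0.85 m from the base axis. Payload 4.5 kg.
Tool frame: the origin (TCP) lies at the very end of the fingers, on their centre line; the grasp point (between the pads) lies 19 mm behind it (tcp_to_grasp is the z of the grasp point in the tool frame, in m); z points along the fingers, y is the line along which they close (so a half turn about z gives the same grasp; the last joint's range is limited). The gripper opens to 88 mm and grips with 3 to 60 N. Pads are 18 mm wide; open, the fingers measure 123 mm over their backs; the gripper's body (75 mm by 187 mm) begins 45 mm behind the grasp point.
Start: joints at [-1.18, 0.689, -0.195, 1.565, 0.157, 0.902, -0.215], TCP at [0.218, 0.586, 0.239] pointing down, gripper open.
Joint ranges: [-3.01, 3.01], [-0.46, 2.08], [-1.47, 1.51], [0.13, 2.56], [-1, 4.14], [0.04, 2.09], [-2.66, 2.66]. Speed limits (rad/s): [2.57, 2.57, 3.14, 3.14, 3.14, 3.14, 3.14].

## Interface

Orientations are given as a unit quaternion [x, y, z, w].
In Python, from plant import * gives the robot as it stands. The module is installed in compiled form; this text tells all that it offers.
- The arm moves only by the shell command python3 -m jog 'ROWS' [OPENING] [FORCE]. ROWS is JSON, a list that holds one entry, the list of rows, each a list of 6 numbers: the shift along the tool's x, y, z in m, then the turn, a rotation vector about the tool's x, y, z in rad. In form: [[[dx, dy, dz, ax, ay, az], ...]]. A call has 1 to 12 rows; each row shifts and turns the commanded pose from where the row before left it, along the tool's axes as they then stand; what a row does not reach is not made up. A row lasts 1/8 s, in which the tool goes at most 62.5 mm and 10.7 degrees, less where a joint would pass 70% of its speed; a pose out of reach is approached as far as the arm can. A call with a gripper value outside its range is refused whole. OPENING is the finger opening in m, from 0 to 0.0881, set as the call begins (- or left out, the last holds). The fingers move at their own pace and stop on an object; FORCE is the grip in N (left out, the last holds). Time passes only in rows, so rows that do not move let the fingers close. It gives the time, the measured TCP pose, the force, the opening and the grip force at its end, in the units of the state.
- get_state(): the state, without advancing time (a new reading comes with each control period).
- snapshot(name): name is "scene" or "side" or "wrist"; returns a dict with "frame" (420x560x3 uint8, red, green, blue), "mtx" (3x3 intrinsics, pixels), "D" ([k1, k2, p1, p2, k3] as OpenCV has them; the pictures are not rectified), "xyz" and "orientation" of the camera in the world; the wrist camera has in their place "mount" (4x4, takes a point from camera to tool coordinates, whose origin is the TCP and whose axes are the flange's). Camera axes: x right, y down, z forward; pixel columns grow to the right and rows downward; lengths in m; the calibration is good to about 2 mm. A picture is of the moment at which its call begins: read the wrist's pose just before it. There is no depth.
- finish_job(): hands the job in; it is judged then, once.
The state is a dict: "clock": time; "q": joint angles; "qd": joint speeds; "joint_torque": joint torques, N m; "tool_pos": TCP position; "eef_rot": TCP orientation; "contact_force": force on the tool from outside, world axes, zero at the start; "moment": the same for the moment, N m; "opening": opening from 0.0 (shut) to 1.0 (fully open); "finger_force": force on a finger pad.
Only numpy, scipy, OpenCV 4.12 (cv2) and the standard library are available. Lean on these libraries where they do the work, as an engineer would, in place of code of your own. Each camera call takes 0.05 s, during which the arm holds its last target. There are 200 camera calls.

## Task

The filters for this order have been picked: with the fingertips, gently press the white key on the blue bin fully down, then press the green key on the order panel fully down to close the order, and withdraw. The keys stay down by themselves. Leave the other keys alone, pick nothing up, and do not disturb the loose cartons, bearing or oil filter.

Things in the scene. Friction and masses are not known exactly. Their poses are not given: they have to be found in the camera images.
- blue_bin: Stock bin, blue, 150 x 110 x 80 mm high (long side along its x), open on top, holding four small oil filters that do not rise above the rim; bolted to the bench, cannot move. Origin: centre of its underside, on the bench. On its -x end, the side towards the robot, sits a grey key block (45 x 60 mm, 83 mm high) whose white round key is centred 98.5 mm from the bin's origin along -x. Three such bins stand side by side in any order, turned up to 0.2 rad.
- blue_key_top (a point): Centre of the top face of the white key of the blue bin: a round flat cap 32 mm in diameter, standing 12 mm proud of its key block when up (top 95 mm above the bench) and 4 mm proud when fully down; this point moves down with it. A press harder than 30 N damages it.
- blue_key (a joint): White key of the blue bin: 0 is up as found, 0.008 (m) is fully down (8 mm travel). It moves straight down, takes about 3 N all the way, has no spring and stays where it is pushed.
- black_bin: Stock bin, black, 150 x 110 x 80 mm high (long side along its x), open on top, holding a row of small part packs that do not rise above the rim; bolted to the bench, cannot move. Origin: centre of its underside, on the bench. On its -x end, the side towards the robot, sits a grey key block (45 x 60 mm, 83 mm high) whose white round key is centred 98.5 mm from the bin's origin along -x. Three such bins stand side by side in any order, turned up to 0.2 rad.
- black_key_top (a point): Centre of the top face of the white key of the black bin: a round flat cap 32 mm in diameter, standing 12 mm proud of its key block when up (top 95 mm above the bench) and 4 mm proud when fully down; this point moves down with it. A press harder than 30 N damages it.
- black_key (a joint): White key of the black bin: 0 is up as found, 0.008 (m) is fully down (8 mm travel). It moves straight down, takes about 3 N all the way, has no spring and stays where it is pushed.
- orange_bin: Stock bin, orange, 150 x 110 x 80 mm high (long side along its x), open on top, holding short metal shafts that do not rise above the rim; bolted to the bench, cannot move. Origin: centre of its underside, on the bench. On its -x end, the side towards the robot, sits a grey key block (45 x 60 mm, 83 mm high) whose white round key is centred 98.5 mm from the bin's origin along -x. Three such bins stand side by side in any order, turned up to 0.2 rad.
- orange_key_top (a point): Centre of the top face of the white key of the orange bin: a round flat cap 32 mm in diameter, standing 12 mm proud of its key block when up (top 95 mm above the bench) and 4 mm proud when fully down; this point moves down with it. A press harder than 30 N damages it.
- orange_key (a joint): White key of the orange bin: 0 is up as found, 0.008 (m) is fully down (8 mm travel). It moves straight down, takes about 3 N all the way, has no spring and stays where it is pushed.
- panel: Order panel: flat grey block 120 (x) x 160 (y) x 55 mm high with a green screen on its far half; bolted to the bench to the right of the bins, turned up to 0.2 rad. Origin: centre of its underside. On top, 30 mm towards the robot (-x) from its centre: the green key 40 mm to the left (+y), the red key 40 mm to the right (-y).
- green_key_top (a point): Centre of the top face of the green key on the order panel: a round flat cap 32 mm in diameter, standing 12 mm proud of its panel when up (top 67 mm above the bench) and 4 mm proud when fully down; this point moves down with it. A press harder than 30 N damages it.
- green_key (a joint): Green key of the order panel (order complete): 0 is up as found, 0.008 (m) is fully down (8 mm travel). It moves straight down, takes about 3 N all the way, has no spring and stays where it is pushed.
- red_key_top (a point): Centre of the top face of the red key on the order panel: a round flat cap 32 mm in diameter, standing 12 mm proud of its panel when up (top 67 mm above the bench) and 4 mm proud when fully down; this point moves down with it. A press harder than 30 N damages it.
- red_key (a joint): Red key of the order panel (cancel): 0 is up as found, 0.008 (m) is fully down (8 mm travel). It moves straight down, takes about 3 N all the way, has no spring and stays where it is pushed.
- red_carton: Loose red carton with a white band, 45 x 60 x 50 mm high, standing in front of (robot side of) the blue bin. Origin: centre of its underside.
- yellow_carton: Loose yellow carton with a green band, 45 x 55 x 60 mm high, standing in front of the black bin. Origin: centre of its underside.
- bearing: Loose steel bearing ring, 60 mm across, 16 mm high, lying flat in front of the orange bin. Origin: centre of its underside.
- oil_filter: Loose orange oil filter with a white band, upright cylinder 62 mm in diameter, 80 mm high, standing in front of the order panel. Origin: centre of its underside.
Things that resemble listed ones, but are neither listed nor needed, are in the scene too. There is more than one size of the orange_bin; the job needs the larger.

How it is judged:
By the outcome, as a careful person would: the job done as asked, in the order asked, and still so for the second after the job is handed in, with the robot touching nothing.
It also fails if it takes over 42 s, if anything falls off the work surface, if the arm or the gripper's body presses on something with over 40 N, if the wrist force passes 120 N, or if a joint passes its speed limit or range.

## Working session

There is one attempt and no reset: what is moved stays moved. The work goes in short steps, Python scripts to look and compute and a shell command to move; the robot and the scene stay as the last step left them, time stands still between calls to the robot, and variables do not carry over. Pictures are saved under pics/ and viewed, at most 10 in all, crops included, and the job is handed in when it is done.

```bash
mkdir -p pics; cat > h.py <<'E'
from plant import *
import numpy as np, cv2
from scipy.spatial.transform import Rotation as R
def save(s,name): cv2.imwrite('pics/'+name,s['frame'][:,:,::-1])
def ray(s,uv,z,st=None):
    p=cv2.undistortPoints(np.array([[uv]],float),np.array(s['mtx']),np.array(s['D']))[0,0]
    if 'mount' in s:
        T=np.eye(4);T[:3,:3]=R.from_quat(st['eef_rot']).as_matrix();T[:3,3]=st['tool_pos']
        M=T@np.array(s['mount']);Rm,o=M[:3,:3],M[:3,3]
    else:
        Q=np.array(s['orientation']);Rm=R.from_quat(Q).as_matrix() if Q.size==4 else Q
        o=np.array(s['xyz'])
    d=Rm@np.array([p[0],p[1],1]);return o+d*(z-o[2])/d[2]
E
python3 - <<'E'
from h import *
import pickle
st=get_state();print(st)
d={'st':st}
for n in('scene','side','wrist'):
    s=snapshot(n);d[n]=s;save(s,n+'0.png');print(n,{k:v for k,v in s.items() if k!='frame'})
pickle.dump(d,open('d0.pkl','wb'))
E
```

```text
{'clock': 0.0, 'q': array([-1.18019322,  0.68999433, -0.19452862,  1.56636094,  0.15730548,
        0.90250134, -0.21509815]), 'qd': array([ 0.00036763, -0.00130011, -0.00021267, -0.00103653, -0.00057713,
       -0.00040246, -0.00045724]), 'joint_torque': array([ 1.47322221e-04, -5.27576101e+01, -1.26651641e+00, -1.53423876e+01,
       -5.25364035e-02,  6.31947740e-03,  1.59520223e-04]), 'tool_pos': array([0.21811599, 0.58501607, 0.23789945]), 'eef_rot': array([ 1.77405943e-01,  9.84137316e-01, -9.29708210e-04, -1.01078593e-04]), 'contact_force': array([-0.67578905,  0.57827131, -0.42413217]), 'moment': array([ 0.02097285, -0.0607252 , -0.0199118 ]), 'finger_force': 0.0, 'opening': 0.994828944167781}
scene {'mtx': array([[419.64663652,   0.        , 281.94331714],
       [  0.        , 419.64663652, 208.70914286],
       [  0.        ,   0.        ,   1.        ]]), 'D': array([0.0054503, 0.       , 0.       , 0.       , 0.       ]), 'xyz': array([1.17092935, 0.27865262, 0.90196906]), 'orientation': array([ 0.54304904,  0.76407783, -0.27878656, -0.20871239])}
side {'mtx': array([[436
[... 249 characters left out ...]
1.0181203 , 1.1108576 ]), 'orientation': array([-0.0140626 ,  0.93076575, -0.36532732,  0.00364967])}
wrist {'mtx': array([[331.50965241,   0.        , 278.00478857],
       [  0.        , 331.50965241, 212.62924593],
       [  0.        ,   0.        ,   1.        ]]), 'D': array([-0.05510952,  0.        ,  0.        ,  0.        ,  0.        ]), 'mount': array([[-5.82806391e-04, -9.46588225e-01, -3.22444403e-01,
         8.33540555e-02],
       [ 9.99999825e-01, -5.85894410e-04, -8.74741162e-05,
        -1.11687172e-03],
       [-1.06116405e-04, -3.22444398e-01,  9.46588400e-01,
        -1.47302507e-01],
       [ 0.00000000e+00,  0.00000000e+00,  0.00000000e+00,
         1.00000000e+00]])}
```

View pics/scene0.png

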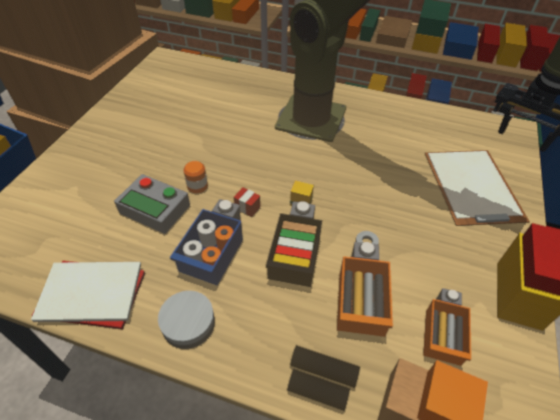

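View pics/side0.png

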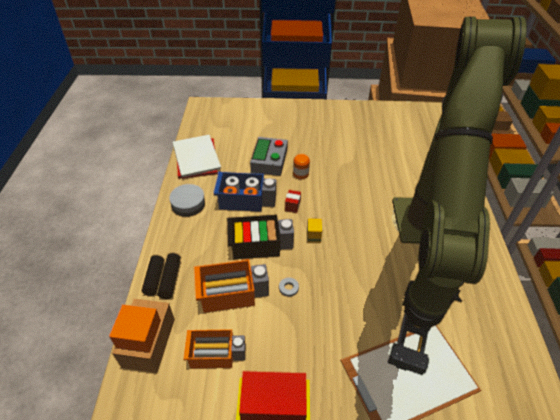

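The scene picture shows the blue bin's key near (226,205) and the panel's green key near (169,192), with red at (146,183). In the side view the blue key is near (270,184). I'll enlarge both.

```bash
python3 - <<'E'
import cv2
a=cv2.imread('pics/scene0.png')[160:285,110:270];b=cv2.imread('pics/side0.png')[125:225,205:325]
cv2.imwrite('pics/c1.png',cv2.resize(a,None,fx=4.7,fy=4.7,interpolation=cv2.INTER_CUBIC)[:590])
cv2.imwrite('pics/c2.png',cv2.resize(b,None,fx=6,fy=6,interpolation=cv2.INTER_CUBIC))
E
```

```text
(no output)
```

View pics/c1.png

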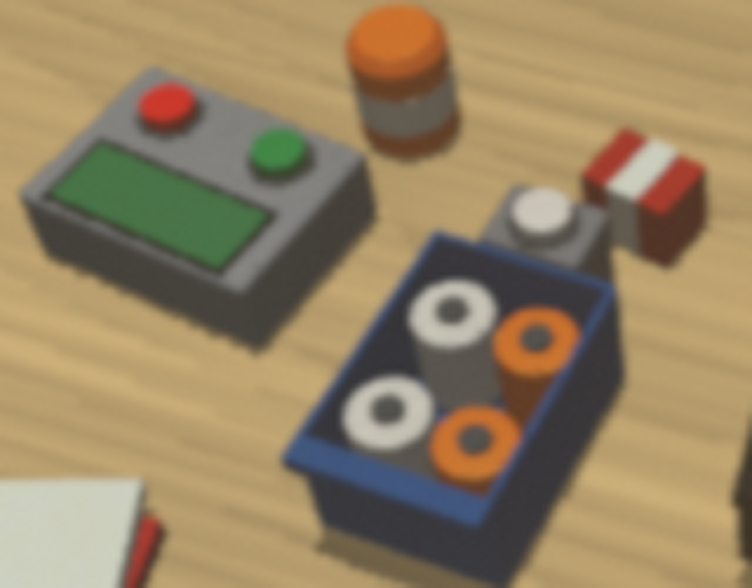

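View pics/c2.png

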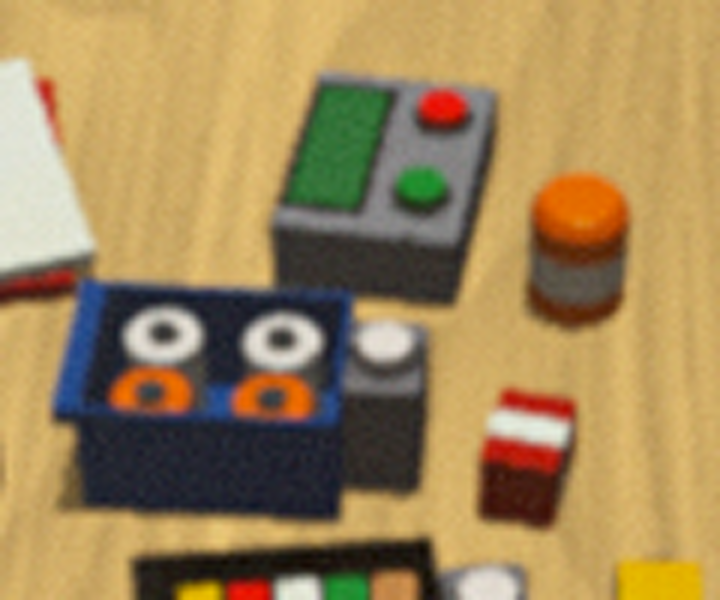

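The crops show the key tops clearly. Scene crop: blue (542,210), green (277,150), red (167,104). Side crop: blue (384,341), green (421,186), red (443,107).

```bash
python3 - <<'E'
from h import *
import pickle
d=pickle.load(open('d0.pkl','rb'))
c=lambda u,v,f,x,y:((u+.5)/f-.5+x,(v+.5)/f-.5+y)
P={'blue':((542,210),(384,341),.095),'green':((277,150),(421,186),.067),'red':((167,104),(443,107),.067),
'filt':((397,36),(580,207),.08),'carton':((645,172),(532,430),.05),
'rim_nl':((435,235),(352,292),.08),'rim_nr':((615,288),(336,420),.08),'rim_fl':((288,458),(85,284),.08),'rim_fr':((478,522),(58,414),.08)}
for k,(a,b,z) in P.items():
    p=ray(d['scene'],c(*a,4.7,110,160),z);q=ray(d['side'],c(*b,6,205,125),z)
    print(k,p.round(4),q.round(4),((p+q)/2).round(4))
st=d['st'];print(R.from_quat(st['eef_rot']).as_matrix().round(3))
E
```

```text
blue [ 0.5434 -0.0757  0.095 ] [ 0.543  -0.0751  0.095 ] [ 0.5432 -0.0754  0.095 ]
green [ 0.5307 -0.25    0.067 ] [ 0.5278 -0.2472  0.067 ] [ 0.5292 -0.2486  0.067 ]
red [ 0.5195 -0.3284  0.067 ] [ 0.5164 -0.3269  0.067 ] [ 0.5179 -0.3277  0.067 ]
filt [ 0.4337 -0.2201  0.08  ] [ 0.4298 -0.2148  0.08  ] [ 0.4318 -0.2175  0.08  ]
carton [ 0.4611 -0.051   0.05  ] [ 0.4574 -0.0514  0.05  ] [ 0.4593 -0.0512  0.05  ]
rim_nl [ 0.5681 -0.1299  0.08  ] [ 0.5646 -0.1329  0.08  ] [ 0.5663 -0.1314  0.08  ]
rim_nr [ 0.5696 -0.023   0.08  ] [ 0.568  -0.0255  0.08  ] [ 0.5688 -0.0243  0.08  ]
rim_fl [ 0.7249 -0.1342  0.08  ] [ 0.7225 -0.135   0.08  ] [ 0.7237 -0.1346  0.08  ]
rim_fr [ 0.7275 -0.0294  0.08  ] [ 0.7244 -0.0254  0.08  ] [ 0.7259 -0.0274  0.08  ]
[[-0.937  0.349 -0.001]
 [ 0.349  0.937 -0.002]
 [-0.    -0.002 -1.   ]]
```

Both cameras agree within 4 mm. The green–red distance is 80 mm as given, and the blue key fits the bin rim. I'll close the fingers, square the tool and cross over at height.

```bash
python3 -m jog '[[[0,0,0,0,0,-0.119],[0,0,0,0,0,-0.119],[0,0,0,0,0,-0.119],[-0.02,-0.041,0,0,0,0],[-0.02,-0.041,0,0,0,0],[-0.02,-0.041,0,0,0,0],[-0.02,-0.041,0,0,0,0],[-0.02,-0.041,0,0,0,0],[-0.02,-0.041,0,0,0,0],[-0.02,-0.041,0,0,0,0],[-0.02,-0.041,0,0,0,0]]]' 0 10
python3 -m jog '[[[-0.02,-0.041,0,0,0,0],[-0.02,-0.041,0,0,0,0],[-0.02,-0.041,0,0,0,0],[-0.02,-0.041,0,0,0,0],[-0.02,-0.041,0,0,0,0],[-0.02,-0.041,0,0,0,0],[0,0,0,0,0,0],[0,0,0,0,0,0]]]'
python3 - <<'E'
from h import *
st=get_state();s=snapshot('wrist');save(s,'w1.png')
print(st['tool_pos'],R.from_quat(st['eef_rot']).as_matrix().round(3))
import pickle;pickle.dump((st,s),open('w1.pkl','wb'))
E
```

```text
clock: 1.52
tool_pos: [0.3789, 0.2563, 0.2387]
eef_rot: [-0.0, 1.0, 0.0, 0.0]
contact_force: [-0.5, 0.3, 0.0]
opening: 0.009
finger_force: 0.0
clock: 2.52
tool_pos: [0.498, 0.0124, 0.2386]
eef_rot: [-0.0, 1.0, 0.0, -0.0]
contact_force: [0.2, -0.4, -0.0]
opening: 0.006
finger_force: 0.0
[0.4979806  0.01241578 0.23855911] [[-1.    -0.001 -0.001]
 [-0.001  1.     0.001]
 [ 0.001  0.001 -1.   ]]
```

View pics/w1.png

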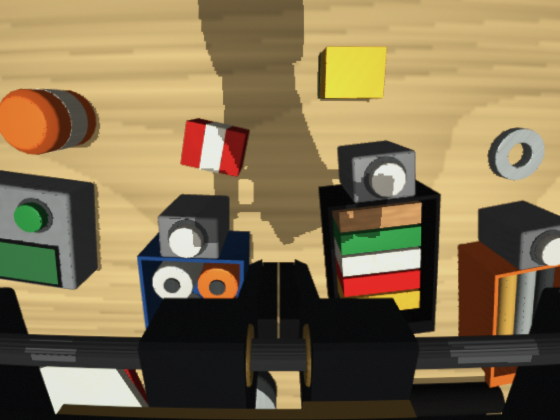

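In the wrist view the blue bin's white key is at about (188,238) and the green key at about (31,217). The fingertips are near (280,265).

```bash
python3 - <<'E'
from h import *
import pickle
st,s=pickle.load(open('w1.pkl','rb'))
for uv,z in(((188,238),.095),((31,217),.067)):
    p=ray(s,uv,z,st);print(p,p-st['tool_pos'])
E
```

```text
[ 0.53876872 -0.07485476  0.095     ] [ 0.04078812 -0.08727054 -0.14355911]
[ 0.52750092 -0.24927464  0.067     ] [ 0.02952033 -0.26169042 -0.17155911]
```

Three views agree: blue key (0.542, -0.075), green key (0.529, -0.249). Moving above the blue key and down to about 10 mm over it.

```bash
python3 -m jog '[[[-0.022,-0.044,0,0,0,0],[-0.022,-0.044,0,0,0,0],[0,0,0.034,0,0,0],[0,0,0.034,0,0,0],[0,0,0.034,0,0,0],[0,0,0.021,0,0,0],[0,0,0.010,0,0,0],[0,0,0,0,0,0],[0,0,0,0,0,0]]]'
python3 - <<'E'
from h import *
s=snapshot('wrist');save(s,'w2.png')
E
```

```text
clock: 3.7
tool_pos: [0.5431, -0.0758, 0.1066]
eef_rot: [-0.0, 1.0, 0.0, 0.001]
contact_force: [-0.1, -0.1, -0.4]
opening: 0.004
finger_force: 0.0
```

View pics/w2.png

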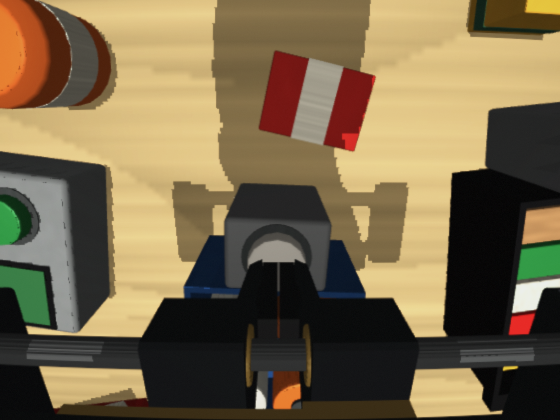

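The closed fingertips (278,265) are centred over the white key (278,250), so I'll press in small steps.

```bash
python3 -m jog '[[[0,0,0.004,0,0,0],[0,0,0.004,0,0,0],[0,0,0.002,0,0,0],[0,0,0.002,0,0,0],[0,0,0.002,0,0,0],[0,0,0.001,0,0,0],[0,0,0.001,0,0,0],[0,0,0,0,0,0],[0,0,0,0,0,0]]]'
python3 -m jog '[[[0,0,0.001,0,0,0],[0,0,0.001,0,0,0],[0,0,0,0,0,0],[0,0,0,0,0,0]]]'
```

```text
clock: 4.88
tool_pos: [0.5426, -0.0761, 0.0896]
eef_rot: [-0.0, 1.0, 0.0, 0.0]
contact_force: [-0.2, -0.3, 0.4]
opening: 0.006
finger_force: 0.0
clock: 5.38
tool_pos: [0.5427, -0.0762, 0.0877]
eef_rot: [-0.0, 1.0, 0.0, 0.0]
contact_force: [0.7, 0.1, 1.7]
opening: 0.001
finger_force: 0.4
```

```bash
for i in 1 2; do python3 -m jog '[[[0,0,0.0005,0,0,0],[0,0,0,0,0,0]]]' | grep -E 'tool_pos|contact'; done
```

```text
tool_pos: [0.5427, -0.0762, 0.0875]
contact_force: [-0.3, -0.4, 4.8]
tool_pos: [0.5427, -0.0761, 0.0874]
contact_force: [-1.5, 0.4, 9.5]
```

```bash
python3 -m jog '[[[0,0,0.0005,0,0,0],[0,0,0,0,0,0]]]' | grep -E 'tool_pos|contact'
```

```text
tool_pos: [0.5427, -0.0761, 0.0874]
contact_force: [-2.5, 0.8, 12.1]
```

The key is on its stop: force rises with no further travel. Retreating upward and crossing to just above the green key.

```bash
python3 -m jog '[[[0,0,-0.01,0,0,0],[0,0,-0.03,0,0,0],[0,0,-0.03,0,0,0],[0.003,-0.043,0,0,0,0],[0.004,-0.043,0,0,0,0],[0.004,-0.043,0,0,0,0],[0.003,-0.043,0,0,0,0],[0,0,0.03,0,0,0],[0,0,0.03,0,0,0],[0,0,0.016,0,0,0],[0,0,0,0,0,0],[0,0,0,0,0,0]]]'
python3 - <<'E'
from h import *
s=snapshot('wrist');save(s,'w3.png')
E
```

```text
clock: 7.62
tool_pos: [0.5291, -0.2483, 0.081]
eef_rot: [-0.0, 1.0, -0.0, 0.001]
contact_force: [-1.0, 0.2, -0.1]
opening: 0.001
finger_force: 0.0
```

View pics/w3.png

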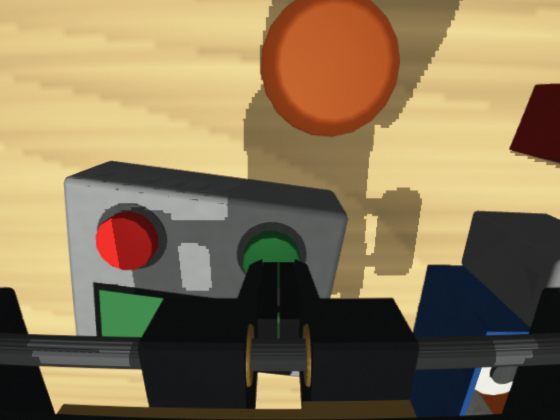

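The tips (278,265) are over the green key (centre about 271,256), roughly 3 mm to its left. I'll trim by 3 mm and press.

```bash
python3 -m jog '[[[0,-0.003,0,0,0,0],[0,0,0.004,0,0,0],[0,0,0.004,0,0,0],[0,0,0.004,0,0,0],[0,0,0.002,0,0,0],[0,0,0.002,0,0,0],[0,0,0.002,0,0,0],[0,0,0.001,0,0,0],[0,0,0.001,0,0,0],[0,0,0,0,0,0],[0,0,0,0,0,0]]]'|grep -E 'tool_pos|contact'
for i in 1 2 3; do python3 -m jog '[[[0,0,0.0005,0,0,0],[0,0,0,0,0,0]]]' | grep -E 'tool_pos|contact'; done
```

```text
tool_pos: [0.5287, -0.2514, 0.0601]
contact_force: [-0.1, 0.5, 0.3]
tool_pos: [0.5287, -0.2514, 0.0598]
contact_force: [-1.1, 0.8, 1.2]
tool_pos: [0.5286, -0.2514, 0.0595]
contact_force: [0.8, 0.5, 4.4]
tool_pos: [0.5287, -0.2514, 0.0594]
contact_force: [-1.2, -0.3, 8.7]
```

```bash
python3 -m jog '[[[0,0,0.0005,0,0,0],[0,0,0,0,0,0]]]' | grep -E 'tool_pos|contact'
python3 -m jog '[[[0,0,-0.01,0,0,0],[0,0,-0.03,0,0,0],[0,0,-0.04,0,0,0],[0,0,-0.04,0,0,0],[0,0,-0.04,0,0,0],[0.02,0,-0.02,0,0,0],[0.03,0.03,0,0,0,0],[0.03,0.03,0,0,0,0],[0,0,0,0,0,0],[0,0,0,0,0,0]]]'
python3 - <<'E'
from h import *
a=snapshot('scene')['frame'][160:260,110:270,::-1];b=snapshot('side')['frame'][125:225,205:325,::-1]
cv2.imwrite('pics/e.png',np.vstack([cv2.resize(x,(480,300),interpolation=cv2.INTER_CUBIC) for x in(a,b)]))
E
```

```text
tool_pos: [0.5287, -0.2514, 0.0594]
contact_force: [-2.1, 0.1, 12.1]
clock: 11.3
tool_pos: [0.4491, -0.1918, 0.2385]
eef_rot: [0.0, 1.0, -0.0, 0.001]
contact_force: [1.2, -0.3, 0.4]
opening: 0.008
finger_force: 0.0
```

View pics/e.png

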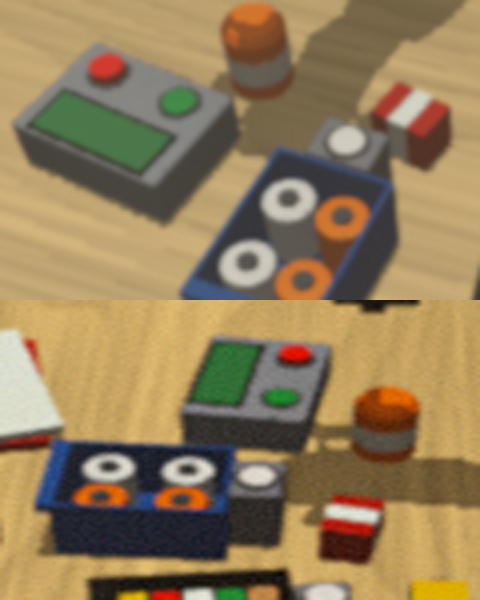

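The green key (180,101) and the blue bin's white key (347,140) are both down. The red key is still up, and the carton and filter are where they were.

```bash
python3 -c "
from plant import *
print(finish_job())"
```

```text
the job is handed in; nothing more can be done
None
```

I pressed the blue bin's white key and then the green order key fully down, at about 12 N each. The arm then withdrew clear and I handed the job in at about 11.5 s; the final pictures show the red key still up and the red carton and oil filter where they were.

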